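# Portion laundry tablets into the dosing dish

## Robot

A 6-joint arm with a two-finger parallel gripper is mounted at the origin on the work surface. World frame = base frame: x ahead of the robot, y to its left, z up, the work surface at z = 0. Lengths are in m, angles in rad, forces in N, time in s.
With the tool pointing down it reaches from about 0.35 to 0.975 m from the base axis. Payload 4.9 kg.
Tool frame: the origin (TCP) lies midway between the tips of the shut fingers; the grasp point (between the pads) lies 19 mm behind it; z points along the fingers, y is the line along which they close (so a half turn about z gives the same grasp; the last joint's range is limited). The gripper opens to 85 mm and grips with 20 to 120 N. Pads are 22 mm wide; open, the fingers measure 114 mm over their backs; the gripper's body (76 mm by 85 mm) begins 54 mm behind the grasp point. The pads swing forward as they close: fully open they stand 13 mm farther back than shut.
Start: joints at [1.059, 0.053, 1.613, -0, 1.476, -0.119], TCP at [0.239, 0.577, 0.231] pointing down, gripper open.
Joint ranges: [-3.01, 3.01], [-1.01, 2.22], [0.06, 2.58], [-1.02, 4.17], [0.09, 2.62], [-3.14, 3.14]. Speed limits (rad/s): [2.57, 2.57, 3.14, 3.14, 3.14, 3.14].

## Interface

Orientations are given as a rotation vector (axis times angle).
In Python, from station import ctrl gives the robot as it stands. The module is installed in compiled form; this text tells all that it offers.
- The arm moves only by the shell command python3 -m handwheel 'ROWS' [OPENING] [FORCE]. ROWS is JSON, a list of rows, each a list of 2 entries, a list of its own where there are three numbers: the shift along the tool's x, y, z in cm, then the turn, a rotation vector about the tool's x, y, z in rad. In form: [[[tx, ty, tz], [ax, ay, az]], ...]. A call has 1 to 5 rows; each row is the pose to reach, as a shift and turn from the pose commanded when the call began, along the tool's axes at that moment; what a row does not reach only later rows make up. A row lasts 1/8 s, in which the tool goes at most 62.5 mm and 10.7 degrees, less where a joint would pass 70% of its speed; a pose out of reach is approached as far as the arm can. A call with a gripper value outside its range is refused whole. OPENING is the gripper's target within -1 to 1 (shut at 1, half-way at 0, fully open at -1), set as the call begins (- or left out, the last holds). The fingers move at their own pace and stop on an object; FORCE is the grip in N (left out, the last holds). Time passes only in rows, so rows that repeat a pose let the fingers close. It gives the time, the measured TCP pose, the force, the opening and the grip force at its end, in the units of the state.
- ctrl.get_obs(): the state, without advancing time (a new reading comes with each control period).
- ctrl.get_image(name): name is "scene" or "top" or "wrist"; returns the picture (400x640x3 uint8, blue, green, red); there is no depth.
- ctrl.calibration(name): a dict with "fx", "fy", "cx", "cy" (pixels), "R" (3x3) and "t" (3): a world point X has camera coordinates R X + t. Camera axes: x right, y down, z forward; pixel columns grow to the right and rows downward; lengths in m; the calibration is good to about 2 mm. The wrist camera is an equidistant fisheye: a pixel r from the principal point sees the ray r / f radians off the axis. A picture is of the moment at which its call begins: read the wrist's pose just before it. calibration takes no time and is no camera call; for the wrist camera it gives the pose at the moment of the call.
- ctrl.finish_job(): hands the job in; it is judged then, once.
Trained networks look in the newest picture that a camera, given by its name, has taken for a name from the list of things; names that differ only in an ending like _2 or _b are one class to them, and where a whole thing is asked for, a point or a joint stands for the part that bears it (a point fixed in the world has none). Each returns a list of dicts, best first, with "score" (0 to 1); they miss things now and then, are a little off and sometimes report something else, mostly with a low value. They report only what shows in the picture. A call takes as long as a camera call.
- ctrl.look_for(camera, query): "position" ([column, row] in pixels, amid what is visible of it).
- ctrl.landmark_of(camera, query): "position" ([column, row] in pixels: a listed point, or the origin of a listed thing).
The state is a dict: "t": time; "q": joint angles; "dq": joint speeds; "effort": joint torques, N m; "tool_pos": TCP position; "tool_rot": TCP orientation; "contact_force": force on the tool from outside, world axes, zero at the start; "wrist_torque": the same for the moment, N m; "opening": finger opening in m; "grip_force": force on a finger pad.
Only numpy, scipy, OpenCV 4.12 (cv2) and the standard library are available. Lean on these libraries where they do the work, as an engineer would, in place of code of your own. Each camera call takes 0.05 s, during which the arm holds its last target. There are 200 camera calls.

## Task

Slide the steel dish along the table, without lifting it, fully onto the round green-and-white spot, going round the jar. Then use the orange scoop to move at least three laundry tablets from the blue tub into the dish, leaving every other tablet in the tub and never touching a tablet with the fingers. Put the scoop back upright on its black mat and do not knock or shift the jar, the bottle or the can.

Things in the scene. Friction and masses are not known exactly. Their poses are not given: they have to be found in the camera images.
- tub: blue open tub fixed to the table, 50 mm high, long along its x. Origin under its centre. Inner floor 214 x 96 mm (x -107 to 107, y -48 to 48 mm), 4 mm above the table. Side walls upright, 4 mm thick; end walls flare outward 12 degrees (240 mm over the rim). The tablets start flat on the floor at x -106 to -4 mm, the end nearer the robot; the +x half starts empty
- rest: black square rubber mat 170 x 170 x 3 mm fixed to the table, on which the scoop starts and must end. Origin under its centre
- spot: flat round target 182 mm in diameter with green and white rings, printed on the table (no height). Origin at its centre. The dish must end wholly on it
- dish: loose round steel dish, 132 mm across the rim and 124 mm at the foot, 45 mm high, wall 4 mm, floor 5 mm thick, about 0.35 kg, friction on the table about 0.6. Origin under its centre. It can be slid with the closed fingers lowered inside it, pushing against the inside of its wall
- dish_mid (a point): point inside the dish on its axis, 20 mm above its underside
- scoop: loose orange scoop, 0.12 kg. Origin: middle of the pan's underside; x points out of the open mouth, z up. Pan 90 x 84 mm (78 inside), floor 3 mm thinning to 1 at the lip, sides 36 mm high, back 42. Black handle bar over the pan: 18 mm wide (y), 18 high, mid-height 91 mm, x -45 to 26 mm, on a post at the back; grip it from above. Friction 0.6: tipped nose-down over 40 degrees it empties
- scoop_grip (a point): middle of the length of the scoop's handle bar that is free for gripping: 91 mm above the scoop's underside, at the scoop's x = 0
- scoop_lip (a point): middle of the scoop's front lip, at its underside: x = +45 mm, z = 0 in the scoop's frame
- jar: bystander: low round jar 54 mm in diameter, 68 mm tall with a yellow cap, standing between dish and spot; origin under its centre
- bottle: bystander: red bottle 64 mm in diameter, 170 mm tall with a white cap, standing; origin under its centre
- can: bystander: metal can with blue band, 60 mm in diameter, 150 mm tall, standing; origin under its centre
- tablet0: white hard laundry tablet shaped like a pill with domed faces, 30 mm in diameter and 20 mm thick (8 mm at the rim), about 18 g, origin at its centre
- tablet1: green hard laundry tablet shaped like a pill with domed faces, 30 mm in diameter and 20 mm thick (8 mm at the rim), about 18 g, origin at its centre
- tablet2: white hard laundry tablet shaped like a pill with domed faces, 30 mm in diameter and 20 mm thick (8 mm at the rim), about 18 g, origin at its centre
- tablet3: green hard laundry tablet shaped like a pill with domed faces, 30 mm in diameter and 20 mm thick (8 mm at the rim), about 18 g, origin at its centre
- tablet4: white hard laundry tablet shaped like a pill with domed faces, 30 mm in diameter and 20 mm thick (8 mm at the rim), about 18 g, origin at its centre
- tablet5: green hard laundry tablet shaped like a pill with domed faces, 30 mm in diameter and 20 mm thick (8 mm at the rim), about 18 g, origin at its centre

How it is judged:
On the way, in this order (a step that is already met when the one before it is completed fails the run):
1. the dish stands still, wholly on the round spot (horizontal distance between dish and spot below 0.025 m and angle between dish's own z axis and vertical below 0.15 rad and linear speed of dish below 0.02 m/s), for 0.2 s.
2. at least three tablets lie in the dish ((distance between each of tablet0, tablet1, tablet2 and dish_mid below 0.06 m or distance between each of tablet0, tablet1, tablet3 and dish_mid below 0.06 m or distance between each of tablet0, tablet1, tablet4 and dish_mid below 0.06 m or distance between each of tablet0, tablet1, tablet5 and dish_mid below 0.06 m or distance between each of tablet0, tablet2, tablet3 and dish_mid below 0.06 m or distance between each of tablet0, tablet2, tablet4 and dish_mid below 0.06 m or distance between each of tablet0, tablet2, tablet5 and dish_mid below 0.06 m or distance between each of tablet0, tablet3, tablet4 and dish_mid below 0.06 m or distance between each of tablet0, tablet3, tablet5 and dish_mid below 0.06 m or distance between each of tablet0, tablet4, tablet5 and dish_mid below 0.06 m or distance between each of tablet1, tablet2, tablet3 and dish_mid below 0.06 m or distance between each of tablet1, tablet2, tablet4 and dish_mid below 0.06 m or distance between each of tablet1, tablet2, tablet5 and dish_mid below 0.06 m or distance between each of tablet1, tablet3, tablet4 and dish_mid below 0.06 m or distance between each of tablet1, tablet3, tablet5 and dish_mid below 0.06 m or distance between each of tablet1, tablet4, tablet5 and dish_mid below 0.06 m or distance between each of tablet2, tablet3, tablet4 and dish_mid below 0.06 m or distance between each of tablet2, tablet3, tablet5 and dish_mid below 0.06 m or distance between each of tablet2, tablet4, tablet5 and dish_mid below 0.06 m or distance between each of tablet3, tablet4, tablet5 and dish_mid below 0.06 m) and linear speed of each of tablet0, tablet1, tablet2, tablet3, tablet4, tablet5 below 0.03 m/s), for 0.2 s.
At the end, for the whole second after the job is handed in: The dish stands level and still with its centre within 25 mm of the spot's centre (wholly on the spot); at least three tablets lie in it and every other tablet lies in the tub, all at rest; the scoop stands upright and still on its mat, its centre within 50 mm of the mat's centre (all of step 1 and all of step 2 and (distance between tablet0 and dish_mid below 0.06 m or (x of tablet0 in the frame of tub between -0.12 and 0.12 m and y of tablet0 in the frame of tub between -0.05 and 0.05 m and height (world z) of tablet0 below 0.06 m)) and (distance between tablet1 and dish_mid below 0.06 m or (x of tablet1 in the frame of tub between -0.12 and 0.12 m and y of tablet1 in the frame of tub between -0.05 and 0.05 m and height (world z) of tablet1 below 0.06 m)) and (distance between tablet2 and dish_mid below 0.06 m or (x of tablet2 in the frame of tub between -0.12 and 0.12 m and y of tablet2 in the frame of tub between -0.05 and 0.05 m and height (world z) of tablet2 below 0.06 m)) and (distance between tablet3 and dish_mid below 0.06 m or (x of tablet3 in the frame of tub between -0.12 and 0.12 m and y of tablet3 in the frame of tub between -0.05 and 0.05 m and height (world z) of tablet3 below 0.06 m)) and (distance between tablet4 and dish_mid below 0.06 m or (x of tablet4 in the frame of tub between -0.12 and 0.12 m and y of tablet4 in the frame of tub between -0.05 and 0.05 m and height (world z) of tablet4 below 0.06 m)) and (distance between tablet5 and dish_mid below 0.06 m or (x of tablet5 in the frame of tub between -0.12 and 0.12 m and y of tablet5 in the frame of tub between -0.05 and 0.05 m and height (world z) of tablet5 below 0.06 m)) and horizontal distance between scoop and rest below 0.05 m and height (world z) of scoop below 0.02 m and angle between scoop's own z axis and vertical below 0.15 rad and linear speed of scoop below 0.02 m/s); the robot touches nothing.
It fails at once if the dish is lifted off the table (by more than 15 mm) or tipped (height (world z) of dish above 0.015 m or angle between dish's own z axis and vertical above 0.35 rad).
It fails at once if a tablet is touched by the fingers (contact force between the fingers and tablet0 above 0.5 N or contact force between the fingers and tablet1 above 0.5 N or contact force between the fingers and tablet2 above 0.5 N or contact force between the fingers and tablet3 above 0.5 N or contact force between the fingers and tablet4 above 0.5 N or contact force between the fingers and tablet5 above 0.5 N).
It fails at once if the jar is shifted by more than 20 mm or tipped (distance of jar from where it was at the start of the episode above 0.02 m or angle between jar's own z axis and vertical above 0.3 rad).
It fails at once if the bottle is shifted by more than 20 mm or tipped (distance of bottle from where it was at the start of the episode above 0.02 m or angle between bottle's own z axis and vertical above 0.3 rad).
It fails at once if the can is shifted by more than 20 mm or tipped (distance of can from where it was at the start of the episode above 0.02 m or angle between can's own z axis and vertical above 0.3 rad).
It also fails if it takes over 72 s, if anything falls off the work surface, if the arm or the gripper's body presses on something with over 40 N, if the wrist force passes 120 N, or if a joint passes its speed limit or range.

## Working session

There is one attempt and no reset: what is moved stays moved. The work goes in short steps, Python scripts to look and compute and a shell command to move; the robot and the scene stay as the last step left them, time stands still between calls to the robot, and variables do not carry over. Pictures are saved under pics/ and viewed, at most 10 in all, crops included, and the job is handed in when it is done.

```bash
mkdir -p pics; cat > h.py <<'E'
import numpy as np, cv2
from station import ctrl
from scipy.spatial.transform import Rotation as Ro
def ray(cam,p,z):
    c=ctrl.calibration(cam);R=np.array(c['R']);t=np.array(c['t'])
    u=np.array([(p[0]-c['cx'])/c['fx'],(p[1]-c['cy'])/c['fy']])
    if cam=='wrist':
        th=np.linalg.norm(u);d=np.array([*(u/max(th,1e-9)*np.sin(th)),np.cos(th)])
    else: d=np.array([*u,1.])
    o=-R.T@t;d=R.T@d
    return o+d*(z-o[2])/d[2]
def pix(cam,X):
    c=ctrl.calibration(cam);v=np.array(c['R'])@X+c['t']
    return np.array([c['fx']*v[0]/v[2]+c['cx'],c['fy']*v[1]/v[2]+c['cy']])
def pose():
    o=ctrl.get_obs();return np.array(o['tool_pos']),Ro.from_rotvec(o['tool_rot'])
def to(X,Rt=None):
    "cm shift in tool axes, rotvec"
    p,R=pose();s=R.inv().apply(np.array(X)-p)*100
    print('shift cm',s.round(2),'turn',(R.inv()*Rt).as_rotvec().round(3) if Rt is not None else '')
E
python3 - <<'E'
from h import *
o=ctrl.get_obs();print(o['t'],Ro.from_rotvec(o['tool_rot']).as_matrix().round(3),o['opening'])
for cam in('top','scene'):
    cv2.imwrite(f'pics/{cam}0.png',ctrl.get_image(cam))
    for n,z in [('tub',0),('rest',0),('spot',0),('dish',0),('scoop',.003),('scoop_grip',.094),('scoop_lip',.003),('jar',0),('bottle',0),('can',0)]:
        for r in ctrl.landmark_of(cam,n)[:2]:
            print(cam,n,round(r['score'],2),np.round(r['position']),ray(cam,r['position'],z).round(3))
E
```

```text
0.0 [[-0.924  0.383 -0.001]
 [ 0.383  0.924 -0.002]
 [ 0.    -0.002 -1.   ]] 0.0852611976086036
top tub 0.84 [210. 216.] [0.516 0.301 0.   ]
top rest 0.91 [454. 211.] [ 0.517 -0.331  0.   ]
top spot 0.7 [317. 158.] [0.664 0.02  0.   ]
top spot 0.5 [216. 224.] [0.495 0.287 0.   ]
top dish 0.75 [343. 249.] [ 0.424 -0.043  0.   ]
top scoop 0.71 [449. 210.] [ 0.521 -0.32   0.003]
top scoop_grip 0.79 [464. 205.] [ 0.529 -0.325  0.094]
top scoop_grip 0.16 [220. 250.] [0.434 0.252 0.094]
top scoop_lip 0.97 [443. 194.] [ 0.562 -0.306  0.003]
top jar 0.7 [326. 202.] [0.546 0.    0.   ]
top jar 0.5 [397. 141.] [ 0.704 -0.191  0.   ]
top bottle 0.7 [244. 154.] [0.678 0.211 0.   ]
top can 0.61 [397. 139.] [ 0.709 -0.191  0.   ]
scene tub 0.72 [431. 235.] [0.512 0.319 0.   ]
scene rest 0.73 [231. 181.] [ 0.524 -0.316  0.   ]
scene rest 0.5 [323. 176.] [ 0.408 -0.048  0.   ]
scene spot 0.83 [314. 248.] [0.667 0.021 0.   ]
scene spot 0.51 [440. 225.] [0.471 0.336 0.   ]
scene dish 0.91 [321. 181.] [ 0.426 -0.046  0.   ]
scene scoop 0.89 [225. 179.] [ 0.525 -0.336  0.003]
scene scoop_grip 0.75 [222. 155.] [ 0.51  -0.333  0.094]
scene scoop_lip 0.8 [230. 190.] [ 0.561 -0.3    0.003]
scene jar 0.74 [326. 214.] [ 0.545  0.012 -0.   ]
scene bottle 0.88 [382. 272.] [0.676 0.216 0.   ]
scene can 0.92 [243. 238.] [ 0.704 -0.18   0.   ]
```

View pics/top0.png

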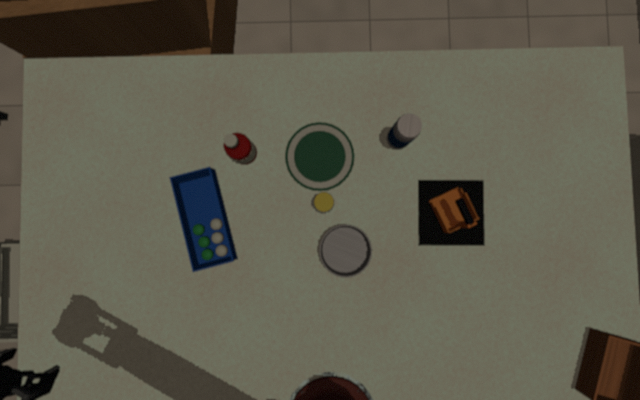

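View pics/scene0.png

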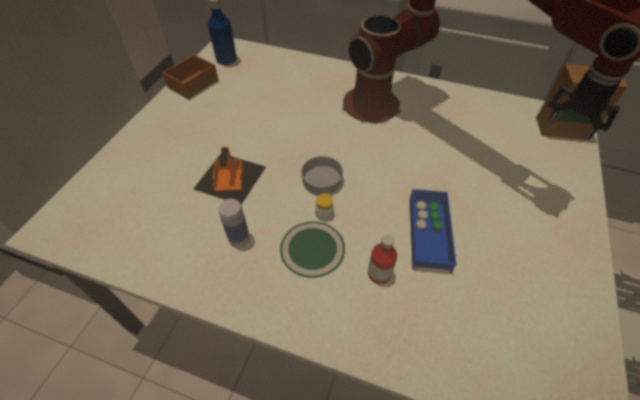

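```bash
python3 -m handwheel '[[[-4,-5,0],[0,0,-0.13]],[[-9,-11,0],[0,0,-0.26]],[[-13.5,-17,0],[0,0,-0.39]],[[-13.5,-17,0],[0,0,-0.39]],[[-13.5,-17,0],[0,0,-0.39]]]' -0.3 40
python3 -m handwheel '[[[-1.5,-5,0],[0,0,0]],[[-3,-10,0],[0,0,0]],[[-5,-15.5,0],[0,0,0]],[[-6.3,-20.7,0],[0,0,0]],[[-6.3,-20.7,0],[0,0,0]]]'
python3 -m handwheel '[[[-1.5,-5,0],[0,0,0]],[[-3,-10,0],[0,0,0]],[[-5,-15.5,0],[0,0,0]],[[-6.3,-20.7,0],[0,0,0]],[[-6.3,-20.7,0],[0,0,0]]]'
python3 - <<'E'
from h import *
p,R=pose();print(p,R.as_matrix().round(3),ctrl.get_obs()['opening'])
cv2.imwrite('pics/w1.png',ctrl.get_image('wrist'))
for n,z in [('dish',0),('jar',0),('spot',0),('scoop_lip',.003),('scoop',.003),('can',0),('rest',0)]:
    for r in ctrl.landmark_of('wrist',n)[:1]:
        print(n,round(r['score'],2),np.round(r['position']),ray('wrist',r['position'],z).round(3))
E
```

```text
t: 1.72
tool_pos: [0.2994, 0.3674, 0.2316]
tool_rot: [0.009, 3.141, 0.001]
contact_force: [0.0, -0.2, 0.1]
opening: 0.0555
grip_force: 0.0
t: 2.35
tool_pos: [0.3624, 0.1596, 0.2317]
tool_rot: [0.013, 3.141, 0.0]
contact_force: [-1.3, 0.2, 0.5]
opening: 0.0558
grip_force: 0.0
t: 2.98
tool_pos: [0.4247, -0.0469, 0.2313]
tool_rot: [-0.01, -3.141, -0.001]
contact_force: [0.0, 0.1, 0.2]
opening: 0.0557
grip_force: 0.0
[ 0.42474551 -0.04690127  0.23134861] [[-1.     0.006 -0.   ]
 [ 0.006  1.     0.   ]
 [ 0.     0.    -1.   ]] 0.05569075890201549
dish 0.78 [319. 166.] [ 0.425 -0.039  0.   ]
jar 0.73 [352. 255.] [0.548 0.007 0.   ]
spot 0.94 [356. 320.] [0.665 0.02  0.   ]
scoop_lip 0.67 [148. 262.] [ 0.567 -0.299  0.003]
scoop 0.76 [129. 238.] [ 0.528 -0.326  0.003]
```

View pics/w1.png

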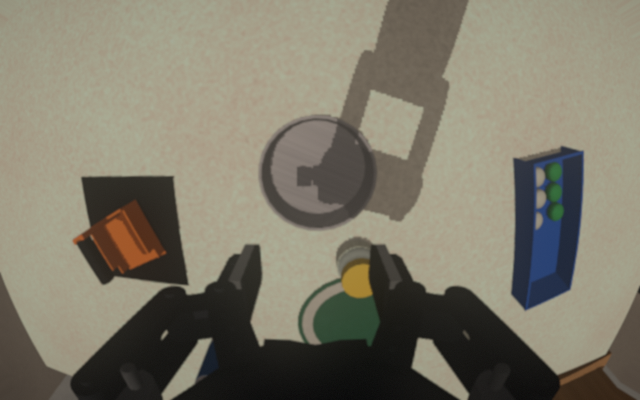

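```bash
python3 -m handwheel '[[[0,0.4,5],[0,0,0]],[[0,0.4,11],[0,0,0]],[[0,0.4,16],[0,0,0]],[[0,0.4,20],[0,0,0]],[[0,0.4,21.9],[0,0,0]]]'
python3 -m handwheel '[[[0,0,0],[0,0,0]],[[0,0,0],[0,0,0]],[[0,0,0],[0,0,0]]]' -0.7 20
python3 -m handwheel '[[[-1,-1,0],[0,0,0]],[[-2.5,-3,0],[0,0,0]],[[-4.2,-4.8,0],[0,0,0]],[[-6,-6.5,0],[0,0,0]],[[-7.5,-8.2,0],[0,0,0]]]'
python3 - <<'E'
from h import *
for r in ctrl.landmark_of('top','dish')[:1]: pass
cv2.imwrite('pics/t2.png',ctrl.get_image('top'))
for r in ctrl.landmark_of('top','dish')[:2]:print(r,ray('top',r['position'],0))
cv2.imwrite('pics/w2.png',ctrl.get_image('wrist'))
for r in ctrl.landmark_of('wrist','dish')[:2]:print(r,ray('wrist',r['position'],0))
E
```

```text
t: 4.0
tool_pos: [0.4218, -0.0405, 0.0097]
tool_rot: [-0.003, -3.138, -0.002]
contact_force: [0.2, 0.2, -0.1]
opening: 0.0555
grip_force: 0.0
t: 4.38
tool_pos: [0.425, -0.0419, 0.0139]
tool_rot: [0.004, 3.139, -0.001]
contact_force: [0.2, -0.1, -0.1]
opening: 0.0726
grip_force: 0.0
t: 5.0
tool_pos: [0.4996, -0.1249, 0.0128]
tool_rot: [-0.005, -3.142, -0.001]
contact_force: [-1.8, 2.4, 3.8]
opening: 0.0726
grip_force: 2.2
{'position': [380.0, 231.1], 'score': 0.78} [ 0.46888546 -0.13899487  0.        ]
{'position': [443.0, 194.9], 'score': 0.51} [ 0.55943253 -0.30568813  0.        ]
{'position': [312.1, 203.9], 'score': 0.75} [ 0.47574361 -0.12579019  0.        ]
```

```bash
python3 -m handwheel '[[[-2.5,0,0],[0,0,0]],[[-5,0,0],[0,0,0]],[[-7.5,0.2,0],[0,0,0]],[[-10,0.4,0],[0,0,0]],[[-12.5,0.5,0],[0,0,0]]]'
python3 -m handwheel '[[[-1.5,1.7,0],[0,0,0]],[[-3,3.5,0],[0,0,0]],[[-4.5,5.3,0],[0,0,0]],[[-5.7,7.2,0],[0,0,0]],[[-6.5,9,0],[0,0,0]]]'
python3 -m handwheel '[[[0,1.5,0],[0,0,0]],[[0,3,0],[0,0,0]],[[0,4,0],[0,0,0]],[[0,4,0],[0,0,0]]]'
python3 - <<'E'
from h import *
for cam in ('top','wrist','scene'):
    im=ctrl.get_image(cam)
    cv2.imwrite(f'pics/{cam}3.png',im)
    for n in('dish','jar','spot'):
        for r in ctrl.landmark_of(cam,n)[:1]:print(cam,n,r,ray(cam,r['position'],0))
E
```

```text
t: 5.88
tool_pos: [0.6227, -0.1181, 0.0115]
tool_rot: [-0.003, -3.139, -0.002]
contact_force: [-2.0, -0.9, 0.8]
opening: 0.0727
grip_force: 2.2
t: 6.5
tool_pos: [0.6894, -0.0278, 0.0123]
tool_rot: [-0.003, -3.142, 0.0]
contact_force: [-1.1, -1.0, -0.3]
opening: 0.0724
grip_force: 0.8
t: 7.0
tool_pos: [0.6887, 0.0115, 0.0124]
tool_rot: [0.003, 3.141, 0.001]
contact_force: [0.0, 0.6, -0.6]
opening: 0.0727
grip_force: 0.0
top dish {'position': [326.2, 157.2], 'score': 0.63} [ 0.66468508 -0.0036704   0.        ]
wrist dish {'position': [306.1, 219.1], 'score': 0.88} [0.67466662 0.00541755 0.        ]
scene dish {'position': [308.4, 249.4], 'score': 0.67} [0.67625508 0.00628708 0.        ]
scene jar {'position': [322.6, 212.0], 'score': 0.64} [ 5.41665408e-01 -1.73962620e-04  0.00000000e+00]
scene spot {'position': [418.0, 221.8], 'score': 0.56} [0.48015289 0.27443891 0.        ]
```

View pics/wrist3.png

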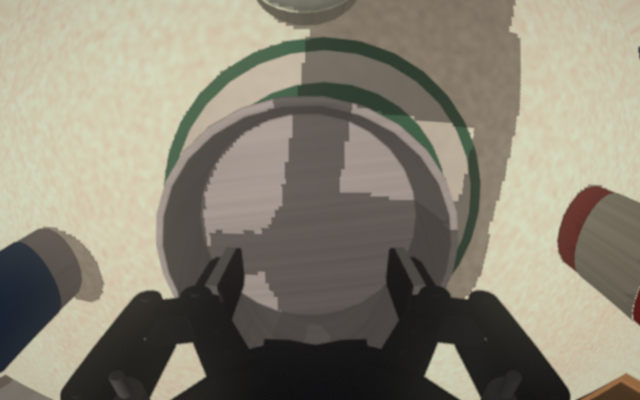

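```bash
python3 -m handwheel '[[[0,0.8,0],[0,0,0]],[[0,1.4,0],[0,0,0]],[[2,1.4,0],[0,0,0]],[[3.5,1.4,0],[0,0,0]],[[3.9,1.4,0],[0,0,0]]]'
python3 - <<'E'
from h import *
for cam in ('wrist','scene','top'):
    im=ctrl.get_image(cam)
    cv2.imwrite(f'pics/{cam}4.png',im)
    for n in('dish','spot'):
        for r in ctrl.landmark_of(cam,n)[:1]:print(cam,n,r,ray(cam,r['position'],0))
E
```

```text
t: 8.22
tool_pos: [0.6497, 0.0253, 0.0125]
tool_rot: [0.004, 3.141, 0.0]
contact_force: [1.1, -0.1, -0.0]
opening: 0.0724
grip_force: 0.5
wrist dish {'position': [310.3, 280.4], 'score': 0.7} [0.67485472 0.02227819 0.        ]
scene dish {'position': [312.5, 251.2], 'score': 0.75} [0.67777006 0.01900997 0.        ]
top dish {'position': [320.4, 155.4], 'score': 0.52} [0.6697525  0.01142001 0.        ]
top spot {'position': [215.7, 239.3], 'score': 0.68} [0.45654133 0.28715023 0.        ]
```

View pics/wrist4.png

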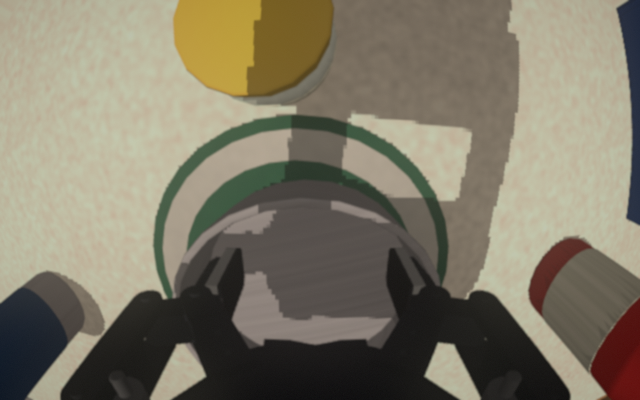

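```bash
python3 -m handwheel '[[[0.5,0,0],[0,0,0]],[[0.8,0,0],[0,0,0]],[[0.8,0,0],[0,0,0]],[[0,0,0],[0,0,0]]]'
python3 -m handwheel '[[[0,0,-3],[0,0,0]],[[0,0,-9],[0,0,0]],[[0,0,-15],[0,0,0]],[[0,0,-20],[0,0,0]],[[0,0,-22],[0,0,0]]]'
python3 -m handwheel '[[[1,-3,0],[0,0,0.17]],[[2,-6,0],[0,0,0.34]],[[3,-9,0],[0,0,0.51]],[[4,-13,0],[0,0,0.68]],[[4,-13,0],[0,0,0.85]]]' -0.4
python3 -m handwheel '[[[-1.4,-2.5,0],[0,0,0.17]],[[-2.8,-5,0],[0,0,0.34]],[[-4.2,-7.5,0],[0,0,0.51]],[[-5.6,-10.3,0],[0,0,0.68]],[[-5.6,-10.3,0],[0,0,0.85]]]'
python3 -m handwheel '[[[-3,-0.6,0],[0,0,0.17]],[[-6,-1.2,0],[0,0,0.34]],[[-9,-1.8,0],[0,0,0.51]],[[-11.5,-2.2,0],[0,0,0.68]],[[-11.5,-2.2,0],[0,0,0.85]]]'
python3 - <<'E'
from h import *
p,R=pose();print(p,R.as_matrix().round(3),ctrl.get_obs()['q'])
for cam in ('wrist','top'):
    im=ctrl.get_image(cam)
    cv2.imwrite(f'pics/{cam}5.png',im)
    for n,z in (('dish',0),('spot',0),('scoop',.003),('scoop_lip',.003),('scoop_grip',.094),('rest',0)):
        for r in ctrl.landmark_of(cam,n)[:1]:print(cam,n,r,ray(cam,r['position'],z))
E
```

```text
t: 9.18
tool_pos: [0.6495, 0.0248, 0.0121]
tool_rot: [-0.004, -3.14, -0.0]
contact_force: [-0.1, 0.4, 0.2]
opening: 0.0726
grip_force: 0.0
t: 9.8
tool_pos: [0.6518, 0.0247, 0.2371]
tool_rot: [0.004, 3.135, -0.0]
contact_force: [0.4, 0.1, 0.1]
opening: 0.0725
grip_force: 0.0
t: 10.42
tool_pos: [0.6083, -0.1074, 0.2301]
tool_rot: [-1.311, -2.851, 0.001]
contact_force: [0.3, 1.5, 0.2]
opening: 0.0596
grip_force: 0.0
t: 11.05
tool_pos: [0.5675, -0.2166, 0.2301]
tool_rot: [-2.369, -2.058, 0.002]
contact_force: [-0.2, -0.2, 0.8]
opening: 0.0596
grip_force: 0.0
t: 11.68
tool_pos: [0.5307, -0.3275, 0.23]
tool_rot: [-3.007, -0.899, 0.003]
contact_force: [0.6, 0.1, -1.1]
opening: 0.0598
grip_force: 0.0
[ 0.5307257  -0.32747772  0.23001984] [[ 0.836  0.549 -0.003]
 [ 0.549 -0.836  0.002]
 [-0.001 -0.003 -1.   ]] [-6.72045068e-01  5.25926227e-02  1.61516124e+00 -1.59719277e-04
  1.47735692e+00  3.17952824e-01]
wrist scoop {'position': [305.9, 172.0], 'score': 0.78} [ 0.52132631 -0.31987094  0.003     ]
wrist scoop_lip {'position': [315.7, 135.4], 'score': 0.81} [ 0.56568797 -0.30471249  0.003     ]
wrist scoop_grip {'position': [306.2, 191.2], 'score': 0.79} [ 0.52470458 -0.32156033  0.094     ]
top dish {'position': [321.4, 157.0], 'score': 0.85} [0.66547713 0.00888787 0.        ]
top scoop {'position': [452.0, 208.2], 'score': 0.91} [ 0.52426605 -0.32680795  0.003     ]
top scoop_lip {'position': [442.3, 195.5], 'score': 0.75} [ 0.55774854 -0.30290582  0.003     ]
top scoop_grip {'position': [463.3, 202.5], 'score': 0.91} [ 0.53535416 -0.32455162  0.094     ]
top rest {'position': [452.2, 210.5], 'score': 0.58} [ 0.5183419 -0.3280697  0.       ]
```

View pics/wrist5.png

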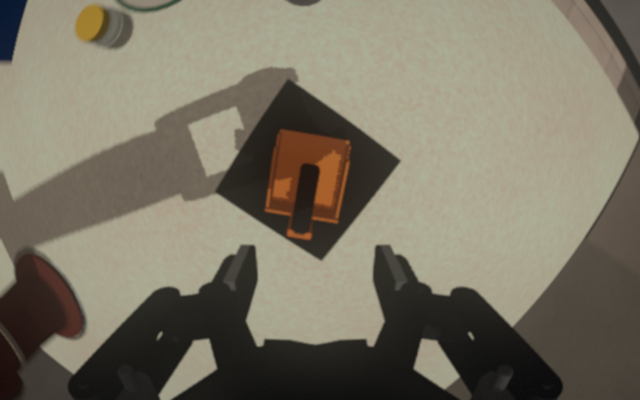

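```bash
python3 - <<'E'
from h import *
a=ray('wrist',(300,234),.1);b=ray('wrist',(310,166),.1);c=ray('wrist',(280,131),.02);d=ray('wrist',(349,138),.02)
l=ray('wrist',(280,131),.039);l2=ray('wrist',(267,212),.039);r=ray('wrist',(350,140),.039);r2=ray('wrist',(338,222),.039)
ang=lambda v:np.degrees(np.arctan2(v[1],v[0])).round(1)
print(a,b,ang(b-a),ang(l-l2),ang(r-r2),ang(l-r)-90)
y=np.radians(26);u=np.array([np.cos(y),np.sin(y),0])
print(a+u*.045,b-u*.026)
g=(a+u*.045+b-u*.026)/2; g[2]=.094-.019
Rt=Ro.from_euler('z',y)*Ro.from_rotvec([np.pi,0,0])
to(g,Rt)
E
```

```text
[ 0.48662217 -0.34012262  0.1       ] [ 0.54809549 -0.31113493  0.1       ] 25.2 22.9 27.1 26.400000000000006
[ 0.5270679  -0.32039592  0.1       ] [ 0.52472685 -0.32253258  0.1       ]
shift cm [-0.24 -0.73 15.74] turn [ 0.    -0.     0.135]
```

```bash
python3 -m handwheel '[[[-0.2,-0.7,4],[0,0,0.07]],[[-0.2,-0.7,9],[0,0,0.14]],[[-0.2,-0.7,13],[0,0,0.14]],[[-0.2,-0.7,15.8],[0,0,0.14]],[[-0.2,-0.7,15.8],[0,0,0.14]]]'
python3 -m handwheel '[[[0,0,0],[0,0,0]],[[0,0,0],[0,0,0]],[[0,0,0],[0,0,0]],[[0,0,0],[0,0,0]],[[0,0,0],[0,0,0]]]' 1 100
python3 -m handwheel '[[[0,0,-1],[0,0,0]],[[0,0,-4],[0,0,0]],[[0,0,-9],[0,0,0]],[[0,0,-15],[0,0,0]],[[0,0,-18],[0,0,0]]]'
python3 - <<'E'
from h import *
p,R=pose();print(p,R.as_matrix().round(3))
cv2.imwrite('pics/wrist6.png',ctrl.get_image('wrist'))
for n in('scoop','scoop_lip','scoop_grip','tub'):
    for r in ctrl.landmark_of('wrist',n)[:1]:print(n,r)
E
```

```text
t: 13.0
tool_pos: [0.5245, -0.3201, 0.0713]
tool_rot: [-3.058, -0.698, 0.006]
contact_force: [-1.0, 0.3, 0.4]
opening: 0.0596
grip_force: 0.0
t: 13.62
tool_pos: [0.5275, -0.3223, 0.0764]
tool_rot: [3.06, 0.699, 0.004]
contact_force: [0.3, 0.6, 6.8]
opening: 0.0161
grip_force: 97.5
t: 14.25
tool_pos: [0.527, -0.3222, 0.2588]
tool_rot: [3.059, 0.698, 0.005]
contact_force: [0.7, 0.7, -0.6]
opening: 0.0161
grip_force: 97.5
[ 0.527043   -0.32221438  0.25884548] [[ 0.901  0.434  0.004]
 [ 0.434 -0.901 -0.003]
 [ 0.002  0.005 -1.   ]]
scoop {'position': [312.6, 217.5], 'score': 0.88}
scoop_lip {'position': [314.7, 155.8], 'score': 0.65}
scoop_grip {'position': [314.7, 284.9], 'score': 0.9}
tub {'position': [10.4, 42.5], 'score': 0.88}
```

View pics/wrist6.png

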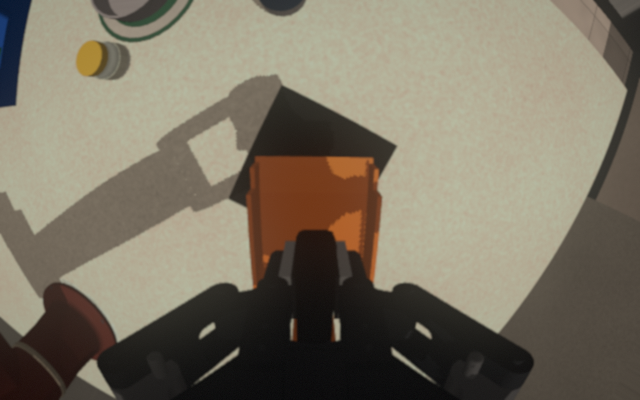

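```bash
python3 -m handwheel '[[[1.6,-2.8,0],[0,0,-0.15]],[[3.2,-5.6,0],[0,0,-0.3]],[[4.8,-8.4,0],[0,0,-0.45]],[[6.4,-11.2,0],[0,0,-0.6]],[[7.8,-14,0],[0,0,-0.74]]]'
python3 -m handwheel '[[[3,-1,0],[0,0,-0.15]],[[6,-2,0],[0,0,-0.3]],[[9,-3,0],[0,0,-0.45]],[[12,-4,0],[0,0,-0.6]],[[15.2,-5,0],[0,0,-0.74]]]'
python3 -m handwheel '[[[3,1.3,0],[0,0,-0.15]],[[6,2.6,0],[0,0,-0.3]],[[9,3.9,0],[0,0,-0.45]],[[12,5.2,0],[0,0,-0.6]],[[14.6,6.5,0],[0,0,-0.74]]]'
python3 -m handwheel '[[[1.6,3.7,0],[0,0,-0.15]],[[3.2,7.4,0],[0,0,-0.3]],[[4.8,11,0],[0,0,-0.45]],[[6.4,14.7,0],[0,0,-0.6]],[[6.4,14.7,0],[0,0,-0.74]]]'
python3 - <<'E'
from h import *
import time
p,R=pose();print(p,R.as_matrix().round(3))
ctrl.get_image('wrist');p,R=pose();print(p)
cv2.imwrite('pics/wrist7.png',ctrl.get_image('wrist'))
for n in('tub','tablet0','tablet1','scoop_lip'):
    for r in ctrl.landmark_of('wrist',n)[:6]:print(n,r,ray('wrist',r['position'],{'t':.014,'u':0}[ 'u' if n=='tub' else 't']))
for r in ctrl.landmark_of('top','tub')[:1]:print(r)
E
```

```text
t: 15.12
tool_pos: [0.5345, -0.1599, 0.2506]
tool_rot: [-2.595, -1.762, 0.005]
contact_force: [0.3, -0.4, -1.0]
opening: 0.0164
grip_force: 97.6
t: 15.75
tool_pos: [0.5446, -0.0007, 0.2506]
tool_rot: [-1.782, -2.581, 0.004]
contact_force: [-0.6, 0.4, -2.1]
opening: 0.0165
grip_force: 97.7
t: 16.38
tool_pos: [0.5542, 0.1586, 0.2505]
tool_rot: [-0.727, -3.051, 0.004]
contact_force: [-0.1, -0.3, -0.7]
opening: 0.016
grip_force: 97.7
t: 17.0
tool_pos: [0.564, 0.3196, 0.2499]
tool_rot: [0.43, -3.106, 0.002]
contact_force: [-0.8, -0.6, -1.8]
opening: 0.0162
grip_force: 97.7
[0.5639597  0.31957387 0.24989526] [[-0.962 -0.272 -0.006]
 [-0.272  0.962 -0.002]
 [ 0.006 -0.    -1.   ]]
[0.56410545 0.31847919 0.24996508]
tub {'position': [323.6, 123.0], 'score': 0.57} [0.5114866  0.31378532 0.        ]
tablet0 {'position': [338.8, 54.2], 'score': 0.95} [0.42389336 0.30826813 0.014     ]
tablet0 {'position': [340.2, 103.6], 'score': 0.79} [0.48279649 0.32622885 0.014     ]
tablet0 {'position': [337.9, 77.6], 'score': 0.72} [0.45254819 0.31494661 0.014     ]
tablet0 {'position': [309.8, 78.2], 'score': 0.58} [0.46240157 0.28244466 0.014     ]
tablet0 {'position': [308.0, 53.2], 'score': 0.56} [0.43270839 0.27215053 0.014     ]
tablet1 {'position': [338.8, 54.2], 'score': 0.95} [0.42431277 0.30828238 0.014     ]
tablet1 {'position': [340.2, 103.6], 'score': 0.79} [0.48329829 0.32627457 0.014     ]
tablet1 {'position': [337.9, 77.6], 'score': 0.72} [0.45300524 0.31497222 0.014     ]
tablet1 {'position': [309.8, 78.2], 'score': 0.58} [0.46287432 0.28242138 0.014     ]
tablet1 {'position': [308.0, 53.2], 'score': 0.56} [0.43314207 0.27211369 0.014     ]
scoop_lip {'position': [312.2, 156.9], 'score': 0.71} [0.55713888 0.31083379 0.014     ]
{'position': [209.3, 217.4], 'score': 0.7}
```

View pics/wrist7.png

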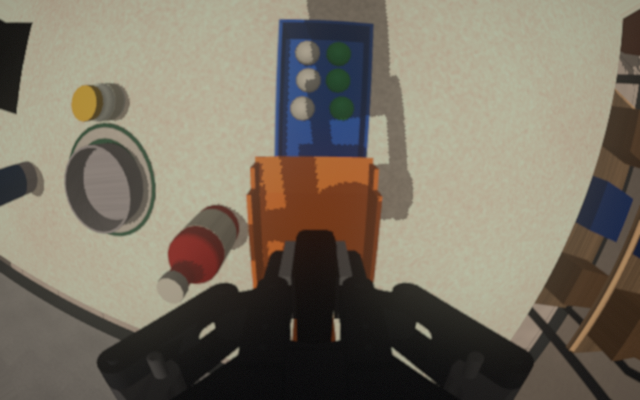

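```bash
python3 - <<'E'
from h import *
im=cv2.imread('pics/wrist7.png');h=cv2.cvtColor(im,cv2.COLOR_BGR2HSV)
m=((h[...,0]>100)&(h[...,0]<130)&(h[...,1]>110)).astype(np.uint8)
L=[];Rr=[];T=[]
for v in range(32,145,4):
    c=np.where(m[v,250:400])[0]+250
    L.append(ray('wrist',(c.min()-.5,v),.05));Rr.append(ray('wrist',(c.max()+.5,v),.05))
for u in range(290,366,4):
    c=np.where(m[:150,u])[0];T.append(ray('wrist',(u,c.min()-.5),.05))
fit=lambda P:cv2.fitLine(np.array(P)[:,:2].astype(np.float32),cv2.DIST_HUBER,0,.001,.001).ravel()
l,r,t=fit(L),fit(Rr),fit(T)
s=lambda f:f*np.sign(f[0]) if 0 else (f if f[0]>0 else np.r_[-f[:2],f[2:]])
l,r=s(l),s(r);a=np.degrees([np.arctan2(l[1],l[0]),np.arctan2(r[1],r[0])]);print('yaw',a,'end normal',np.degrees(np.arctan2(t[1],t[0])))
y=np.radians(a.mean());u=np.array([np.cos(y),np.sin(y)]);n=np.array([-u[1],u[0]])
dl,dr=n@l[2:],n@r[2:];print('width',dr-dl)
end=u@np.mean(np.array(T)[:,:2],0)
C=u*(end+.12)+n*(dl+dr)/2;print('tub',C,np.degrees(y))
p,R=pose();psi=R.as_euler('xyz');x=R.as_matrix()[:,0]
print('tool yaw',np.degrees(np.arctan2(x[1],x[0]))%360)
# lip check
for q in ((255,156),(374,158)):print('lip',R.inv().apply(ray('wrist',q,p[2]-.0734)-p))
y2=y+np.pi;Rt=Ro.from_euler('z',y2)*Ro.from_rotvec([np.pi,0,0])
X=C+u*.057;to([*X,p[2]],Rt);print(p)
E
```

```text
yaw [12.716747 13.490557] end normal -77.19954
width 0.101960406
tub [0.51799748 0.31127411] 13.103651
tool yaw 195.19679463299283
lip [ 0.03868131 -0.04343829  0.07346138]
lip [0.03721605 0.04204687 0.07344048]
shift cm [-0.95  0.49 -0.  ] turn [-0.    -0.001  0.037]
[0.56558329 0.3170157  0.25341657]
```

```bash
python3 -m handwheel '[[[-0.2,0.5,2],[0,0,0.037]],[[-0.2,0.5,6],[0,0,0.037]],[[-0.2,0.5,10],[0,0,0.037]],[[-0.2,0.5,10],[0,0,0.037]],[[-0.2,0.5,10],[0,0,0.037]]]'
cat > tubfit.py <<'E'
from h import *
import sys
p,R=pose();im=ctrl.get_image('wrist');cv2.imwrite(sys.argv[1],im);h=cv2.cvtColor(im,cv2.COLOR_BGR2HSV)
m=((h[...,0]>100)&(h[...,0]<130)&(h[...,1]>110)).astype(np.uint8)
n_,lab,st,_=cv2.connectedComponentsWithStats(m);k=1+np.argmax(st[1:,4]);m=lab==k
x,y0,w,hh=st[k][:4];print('bbox',x,y0,w,hh)
L=[];Rr=[];T=[]
for v in range(y0+12,min(y0+hh-8,150),3):
    c=np.where(m[v])[0]
    L.append(ray('wrist',(c.min()-.5,v),.05));Rr.append(ray('wrist',(c.max()+.5,v),.05))
f=lambda P:np.polyfit(*R.inv().apply(np.array(P)-p)[:,:2].T,1)
l,r=f(L),f(Rr);print('pose',p,'slopes (rad, tool frame)',l[0],r[0],'y at x=0.04',l@[.04,1],r@[.04,1],'at .14',l@[.14,1],r@[.14,1])
for u in range(x+15,x+w-15,5):
    c=np.where(m[:,u])[0];T.append(ray('wrist',(u,c.min()-.5),.05))
T=R.inv().apply(np.array(T)-p);print('end rim x in tool',np.median(T[:,0]))
E
python3 tubfit.py pics/w8.png
```

```text
t: 17.98
tool_pos: [0.5673, 0.3231, 0.1561]
tool_rot: [-0.359, 3.119, 0.001]
contact_force: [-0.1, -1.7, -0.6]
opening: 0.0163
grip_force: 97.7
bbox 264 0 116 167
pose [0.56731462 0.32307335 0.15608481] slopes (rad, tool frame) -0.01984718273504775 -0.013166010088906369 y at x=0.04 -0.038275207182102346 0.05257906824088365 at .14 -0.04025992545560712 0.051262467231993014
end rim x in tool 0.1623965819207292
```

View pics/w8.png

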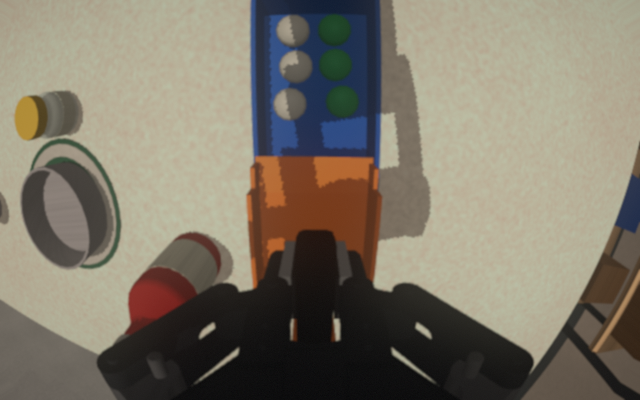

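```bash
python3 - <<'E'
from h import *
im=cv2.imread('pics/w8.png')
for v in (20,60,100,140,152):print(v,[tuple(int(a) for a in im[v,u]) for u in range(246,268,3)],[tuple(int(a) for a in im[v,u]) for u in range(372,386,3)])
p,R=pose();print(p)
for a in((251,20),(253,80),(254,150),(382,20),(381,80),(380,150)):print(a,R.inv().apply(ray('wrist',a,.05)-p).round(4))
for a in((255,157),(374,157)):print('lip',R.inv().apply(ray('wrist',a,p[2]-.0734)-p).round(4))
for a in((272,16),(363,16)):print('floor end',R.inv().apply(ray('wrist',a,.004)-p).round(4))
E
```

```text
20 [(149, 172, 179), (147, 159, 160), (133, 84, 58), (98, 65, 49), (61, 47, 42), (61, 47, 42), (74, 52, 42), (83, 55, 43)] [(56, 39, 32), (66, 44, 35), (80, 53, 40), (87, 95, 102), (90, 103, 112)]
60 [(153, 175, 183), (147, 160, 166), (137, 87, 63), (103, 68, 52), (64, 51, 46), (64, 50, 45), (73, 52, 44), (85, 58, 46)] [(58, 41, 32), (63, 44, 35), (82, 53, 39), (88, 86, 87), (95, 108, 118)]
100 [(158, 181, 185), (159, 181, 182), (140, 101, 82), (121, 77, 57), (66, 52, 47), (65, 51, 45), (71, 53, 46), (84, 57, 44)] [(60, 42, 34), (65, 44, 36), (82, 53, 39), (91, 90, 93), (96, 109, 119)]
140 [(156, 180, 186), (153, 176, 186), (150, 154, 154), (136, 84, 61), (81, 59, 52), (66, 53, 50), (66, 51, 48), (80, 56, 48)] [(66, 45, 41), (99, 61, 46), (132, 80, 56), (151, 164, 166), (155, 179, 184)]
152 [(166, 190, 187), (164, 189, 187), (152, 162, 161), (135, 85, 63), (96, 65, 54), (65, 52, 51), (64, 51, 50), (78, 55, 49)] [(65, 45, 42), (103, 63, 49), (133, 85, 63), (154, 173, 176), (154, 179, 184)]
[0.56785333 0.32337883 0.15712374]
(251, 20) [ 0.1468 -0.0517  0.1065]
(253, 80) [ 0.0958 -0.0499  0.1067]
(254, 150) [ 0.0381 -0.0506  0.1069]
(382, 20) [0.1471 0.0537 0.1066]
(381, 80) [0.096  0.0528 0.1068]
(380, 150) [0.0382 0.0536 0.107 ]
lip [ 0.038  -0.0433  0.0732]
lip [0.038  0.0421 0.0733]
floor end [ 0.1627 -0.0409  0.1524]
floor end [0.1631 0.0453 0.1525]
```

```bash
python3 -m handwheel '[[[0.8,0.2,0.5],[0,0,0]],[[0.8,0.2,3],[0,0,0]],[[0.8,0.2,5],[0,0,0]],[[0.8,0.2,6.5],[0,0,0]],[[0.8,0.2,6.5],[0,0,0]]]'
python3 -m handwheel '[[[0,0,0.4],[0,0,0]],[[0,0,0.8],[0,0,0]],[[0,0,0.8],[0,0,0]]]'
python3 -m handwheel '[[[0,0,0.3],[0,0,0]],[[0,0,0.3],[0,0,0]]]'
python3 -c "
from h import *
p,R=pose();print(p,R.as_matrix()[:,2]);cv2.imwrite('pics/w9.png',ctrl.get_image('wrist'))"
```

```text
t: 18.65
tool_pos: [0.557, 0.3227, 0.0874]
tool_rot: [0.36, -3.118, 0.001]
contact_force: [0.2, -0.5, -0.7]
opening: 0.0164
grip_force: 97.8
t: 19.02
tool_pos: [0.5582, 0.3231, 0.0813]
tool_rot: [0.361, -3.121, 0.0]
contact_force: [-1.6, 1.1, -1.5]
opening: 0.0164
grip_force: 97.8
t: 19.27
tool_pos: [0.558, 0.3231, 0.0781]
tool_rot: [0.361, -3.12, 0.0]
contact_force: [-0.0, -1.1, -1.3]
opening: 0.016
grip_force: 97.8
[0.55803183 0.3230658  0.07808214] [-3.10367338e-04 -1.47911117e-04 -9.99999941e-01]
```

View pics/w9.png

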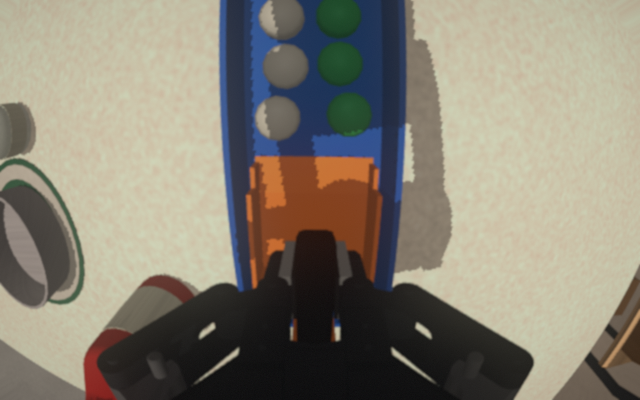

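```bash
python3 -m handwheel '[[[0,0,0],[0,-0.03,0]],[[0,0,0],[0,-0.03,0]],[[0,0,0],[0,-0.03,0]]]'
python3 -m handwheel '[[[0,0,0.15],[0,0,0]],[[0,0,0.15],[0,0,0]]]'
```

```text
t: 19.7
tool_pos: [0.5582, 0.3232, 0.0786]
tool_rot: [-0.357, 3.091, 0.006]
contact_force: [-0.6, 0.1, -0.2]
opening: 0.0164
grip_force: 97.8
t: 19.95
tool_pos: [0.559, 0.3232, 0.0782]
tool_rot: [-0.357, 3.09, 0.006]
contact_force: [-1.0, -1.5, 4.7]
opening: 0.0161
grip_force: 98.8
```

```bash
python3 -m handwheel '[[[1,0,-0.03],[0,0,0]],[[2.2,0,-0.07],[0,0,0]],[[3.4,0,-0.1],[0,0,0]],[[4.6,0,-0.14],[0,0,0]],[[5.6,0,-0.17],[0,0,0]]]'
python3 -m handwheel '[[[1,0,-0.03],[0,0,0]],[[2,0,-0.06],[0,0,0]],[[2.8,0,-0.08],[0,0,0]],[[2.8,0,-0.08],[0,0,0]]]'
python3 -c "
from h import *
p,R=pose();print(p,R.as_matrix()[:,2]);cv2.imwrite('pics/w10.png',ctrl.get_image('wrist'))"
```

```text
t: 20.58
tool_pos: [0.5049, 0.3109, 0.0788]
tool_rot: [-0.356, 3.086, 0.008]
contact_force: [6.1, 0.7, 3.5]
opening: 0.0161
grip_force: 98.5
t: 21.08
tool_pos: [0.477, 0.3043, 0.0784]
tool_rot: [-0.357, 3.088, 0.007]
contact_force: [3.8, -0.2, 7.3]
opening: 0.0165
grip_force: 98.8
[0.47698779 0.30432564 0.07841909] [ 0.03271458  0.00826937 -0.99943052]
```

View pics/w10.png

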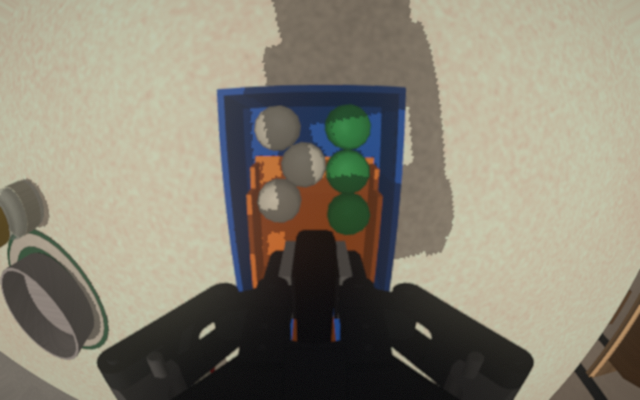

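```bash
python3 -m handwheel '[[[0.8,0,-0.02],[0,0,0]],[[1.6,0,-0.05],[0,0,0]],[[2.3,0,-0.07],[0,0,0]],[[2.6,0,-0.08],[0,0,0]],[[2.6,0,-0.08],[0,0,0]]]'
python3 -c "
from h import *
p,R=pose();print(p,R.as_matrix()[:,2]);cv2.imwrite('pics/w11.png',ctrl.get_image('wrist'))
for n in ('tablet0','tablet1'):
  for r in ctrl.look_for('wrist',n):print(n,r)
c=np.hstack([cv2.imread('pics/w11.png')[60:320,190:450]]);cv2.imwrite('pics/w11c.png',c)"
```

```text
t: 21.75
tool_pos: [0.4562, 0.3001, 0.0807]
tool_rot: [-0.355, 3.076, 0.012]
contact_force: [11.0, 3.7, 3.6]
opening: 0.0165
grip_force: 98.8
[0.45623298 0.30007751 0.08067811] [ 0.04442977  0.01306384 -0.99892709]
tablet0 {'position': [347.7, 158.1], 'score': 0.91}
tablet0 {'position': [278.2, 158.9], 'score': 0.73}
tablet0 {'position': [351.8, 231.8], 'score': 0.69}
tablet0 {'position': [310.2, 186.1], 'score': 0.65}
tablet0 {'position': [350.3, 194.1], 'score': 0.56}
tablet0 {'position': [279.6, 219.7], 'score': 0.56}
tablet1 {'position': [347.7, 158.1], 'score': 0.91}
tablet1 {'position': [278.2, 158.9], 'score': 0.73}
tablet1 {'position': [351.8, 231.8], 'score': 0.69}
tablet1 {'position': [310.2, 186.1], 'score': 0.65}
tablet1 {'position': [350.3, 194.1], 'score': 0.56}
tablet1 {'position': [279.6, 219.7], 'score': 0.56}
```

View pics/w11c.png

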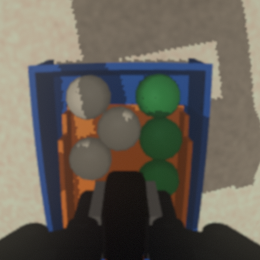

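```bash
python3 -m handwheel '[[[-0.8,0,-0.8],[0,0.1,0]],[[-1.6,0,-1.1],[0,0.2,0]],[[-2.4,0,-1.5],[0,0.3,0]],[[-3.2,0,-1.7],[0,0.4,0]],[[-3.7,0,-1.8],[0,0.45,0]]]'
cat > tabs.py <<'E'
from h import *
import sys
o=ctrl.get_obs();p,R=pose();print(o['t'],p,R.as_matrix()[:,2].round(3),o['q'].round(2) if hasattr(o['q'],'round') else o['q'])
cv2.imwrite(sys.argv[1],ctrl.get_image('wrist'))
for r in ctrl.look_for('wrist','tablet0'):print(round(r['score'],2),r['position'])
E
python3 tabs.py pics/w12.png
```

```text
t: 22.52
tool_pos: [0.4852, 0.3059, 0.094]
tool_rot: [0.312, -2.7, 0.068]
contact_force: [0.3, -0.0, -2.1]
opening: 0.0167
grip_force: 98.3
22.525 [0.48520964 0.3058969  0.0940132 ] [-0.402 -0.095 -0.911] [ 0.4   0.33  1.58  0.07  1.65 -1.41]
0.93 [295.4, 157.3]
0.91 [355.1, 239.4]
0.85 [302.9, 189.6]
0.82 [280.7, 228.7]
0.72 [348.3, 207.4]
0.41 [23.6, 229.1]
0.21 [314.9, 240.8]
```

```bash
python3 -m handwheel '[[[-0.8,0,-0.8],[0,0.05,0]],[[-1.8,0,-1.4],[0,0.1,0]],[[-3.2,0,-2.5],[0,0.1,0]],[[-3.2,0,-2.5],[0,0.1,0]],[[-3.2,0,-2.5],[0,0.1,0]]]'
python3 tabs.py pics/w13.png
python3 - <<'E'
from h import *
im=cv2.imread('pics/w13.png');h=cv2.cvtColor(im,cv2.COLOR_BGR2HSV)
g=cv2.inRange(h,(45,90,30),(85,255,255));n,l,s,c=cv2.connectedComponentsWithStats(g)
print([(s[i].tolist(),c[i].round().tolist()) for i in range(1,n) if s[i,4]>150])
for r in ctrl.look_for('top','tablet0'):print('top',r)
for r in ctrl.look_for('scene','tablet0'):print('scene',r)
E
```

```text
t: 23.25
tool_pos: [0.5235, 0.3151, 0.1052]
tool_rot: [0.302, -2.605, 0.081]
contact_force: [-0.4, 0.1, -2.5]
opening: 0.0161
grip_force: 98.3
23.25 [0.52345384 0.31510574 0.10515751] [-0.485 -0.114 -0.867] [ 0.38  0.46  1.42  0.08  1.78 -1.42]
0.97 [297.4, 129.8]
0.85 [330.4, 150.4]
0.8 [351.5, 226.3]
0.67 [363.6, 256.0]
0.63 [283.9, 224.6]
0.58 [269.2, 254.1]
[([314, 137, 34, 28, 784], [330.0, 152.0]), ([330, 209, 40, 64, 1273], [350.0, 230.0])]
top {'position': [215.1, 224.6], 'score': 0.6}
top {'position': [213.8, 237.2], 'score': 0.55}
top {'position': [201.9, 241.7], 'score': 0.42}
top {'position': [320.2, 153.8], 'score': 0.24}
scene {'position': [433.7, 205.8], 'score': 0.66}
scene {'position': [435.8, 213.6], 'score': 0.57}
scene {'position': [418.4, 203.1], 'score': 0.53}
scene {'position': [439.6, 221.6], 'score': 0.52}
scene {'position': [419.7, 221.0], 'score': 0.46}
scene {'position': [434.1, 236.3], 'score': 0.27}
```

```bash
python3 -m handwheel '[[[1.5,0,-2.6],[0,0,0]],[[3.5,0,-6],[0,0,0]],[[5.5,0,-9.6],[0,0,0]],[[7.5,0,-13],[0,0,0]],[[8.4,0,-14.7],[0,0,0]]]'
python3 tabs.py pics/w14.png
python3 - <<'E'
from h import *
for cam in('top','scene'):
    im=ctrl.get_image(cam);cv2.imwrite(f'pics/{cam}14.png',im)
    for n in('dish','spot'):
        for r in ctrl.landmark_of(cam,n)[:1]:print(cam,n,round(r['score'],2),r['position'],ray(cam,r['position'],0).round(4))
    h=cv2.cvtColor(im,cv2.COLOR_BGR2HSV);g=cv2.inRange(h,(40,70,20),(90,255,255))
    c=pix(cam,np.array([.665,.02,0])).astype(int);mm=np.zeros_like(g);cv2.circle(mm,tuple(int(v) for v in c),45,255,-1);g&=mm
    pts=np.column_stack(np.where(g)[::-1]);W=np.array([ray(cam,q,0)[:2] for q in pts])
    print('green n',len(W))
    if len(W)>10:
        hull=cv2.convexHull(W.astype(np.float32));print('spot outer',cv2.minEnclosingCircle(hull))
E
```

```text
t: 24.08
tool_pos: [0.5254, 0.3157, 0.2779]
tool_rot: [0.302, -2.61, 0.079]
contact_force: [0.4, -0.8, -2.3]
opening: 0.0161
grip_force: 98.3
24.075 [0.52544635 0.31565689 0.2778553 ] [-0.481 -0.112 -0.87 ] [ 0.38  0.33  1.29  0.09  2.04 -1.4 ]
0.76 [286.5, 224.7]
0.55 [347.8, 226.5]
top dish 0.71 [317.3, 159.3] [0.6596 0.0197 0.    ]
green n 103
spot outer ((0.6686769723892212, 0.01414827536791563), 0.08816960453987122)
scene dish 0.89 [311.7, 249.4] [0.6731 0.0149 0.    ]
scene spot 0.32 [375.9, 272.6] [0.6818 0.2008 0.    ]
green n 6
```

```bash
cat > pour.py <<'E'
from h import *
import sys
lipz,pitch,back=map(float,sys.argv[1:4])   # pitch>0 nose up
D=np.array([.666,.017]);ya=np.radians(float(sys.argv[4]) if len(sys.argv)>4 else 192);f=np.array([np.cos(ya),np.sin(ya)])
Rt=Ro.from_euler('z',ya)*Ro.from_rotvec([np.pi,0,0])*Ro.from_rotvec([0,pitch,0])
L=np.array([*(D-back*f),lipz])
X=L-Rt.apply([.039,0,.0734]);print('target',X.round(4));to(X,Rt)
E
python3 pour.py .23 .4 .015; python3 pour.py .23 .4 .015 185
```

```text
target [0.7438 0.0335 0.2824]
shift cm [-12.46 -32.42  -8.29] turn [-0.01  -0.124  0.018]
target [0.7452 0.0239 0.2824]
shift cm [-12.39 -33.39  -8.25] turn [-0.064 -0.123  0.128]
```

```bash
python3 -m handwheel '[[[0.6,0,-2],[0,0,0]],[[-0.4,-4,-2.8],[0,0,0]],[[-2,-8,-3.8],[0,0,0]],[[-3.6,-12,-4.8],[0,0,0]],[[-5.2,-16.2,-5.9],[0,0,0]]]'
python3 pour.py .23 .4 .015
```

```text
t: 25.1
tool_pos: [0.6357, 0.1737, 0.3018]
tool_rot: [0.302, -2.608, 0.08]
contact_force: [0.6, 0.5, -1.9]
opening: 0.0162
grip_force: 98.4
target [0.7438 0.0335 0.2824]
shift cm [ -7.32 -16.11  -1.95] turn [-0.009 -0.119  0.019]
```

```bash
python3 -m handwheel '[[[-1,-3,-0.7],[0,0,0]],[[-2.5,-6.5,-1.2],[0,0,0]],[[-4.5,-10,-1.6],[0,0,0]],[[-6.3,-13.5,-1.9],[0,-0.06,0]],[[-7.3,-16.1,-1.9],[0,-0.12,0.02]]]'
python3 -m handwheel '[[[0,0,0],[0,0,0]],[[0,0,0],[0,0,0]]]'
python3 pour.py .12 .1 .02;python3 pour.py .06 -.3 .02; python3 tabs.py pics/w15.png;  python3 - <<'E'
from h import *
for n in('dish','spot'):
    for r in ctrl.landmark_of('wrist',n)[:1]:print('wrist',n,r,ray('wrist',r['position'],0).round(4))
E
```

```text
t: 25.72
tool_pos: [0.7435, 0.033, 0.2807]
tool_rot: [0.286, -2.731, 0.07]
contact_force: [-0.5, 0.7, -2.8]
opening: 0.0164
grip_force: 98.4
t: 25.98
tool_pos: [0.7421, 0.0351, 0.2814]
tool_rot: [0.289, -2.729, 0.07]
contact_force: [-0.5, 1.1, -2.1]
opening: 0.0162
grip_force: 98.5
target [0.7307 0.0307 0.1891]
shift cm [-2.48 -0.11  8.97] turn [-0.009 -0.3    0.001]
target [0.7008 0.0244 0.1416]
shift cm [-1.51 -0.06 14.53] turn [-0.009 -0.7    0.003]
25.975 [0.74210045 0.03510136 0.28139161] [-0.379 -0.09  -0.921] [-0.02  0.58  0.93 -0.11  2.02 -1.83]
0.78 [301.1, 223.0]
0.69 [349.9, 225.6]
0.51 [491.5, 76.7]
0.49 [505.1, 89.2]
0.42 [266.1, 253.7]
0.2 [320.0, 151.8]
wrist dish {'position': [314.6, 166.8], 'score': 0.24} [0.6429 0.0111 0.    ]
wrist spot {'position': [314.3, 168.4], 'score': 0.64} [0.6453 0.0111 0.    ]
```

```bash
python3 -m handwheel '[[[-0.5,0,2],[0,-0.05,0]],[[-1.2,0,4.5],[0,-0.15,0]],[[-2,-0.1,7.5],[0,-0.25,0]],[[-2.5,-0.1,9],[0,-0.3,0]],[[-2.5,-0.1,9],[0,-0.3,0]]]'
python3 pour.py .06 -.3 .02
```

```text
t: 26.8
tool_pos: [0.7287, 0.0307, 0.1863]
tool_rot: [0.322, -3.021, 0.029]
contact_force: [0.9, -0.4, -2.0]
opening: 0.0165
grip_force: 98.4
target [0.7008 0.0244 0.1416]
shift cm [2.38 0.01 4.74] turn [-0.008 -0.404  0.004]
```

```bash
python3 -m handwheel '[[[0.4,0,1.2],[0,-0.08,0]],[[1,0,2.4],[0,-0.18,0]],[[1.6,0,3.6],[0,-0.28,0]],[[2.4,0,4.7],[0,-0.4,0]],[[2.4,0,4.7],[0,-0.4,0]]]'
python3 pour.py .05 -.6 .02;python3 pour.py .05 -.9 .025;python3 tabs.py pics/w16.png
```

```text
t: 27.42
tool_pos: [0.6995, 0.0241, 0.1409]
tool_rot: [-0.304, 2.834, 0.035]
contact_force: [-1.0, -0.1, -3.7]
opening: 0.0167
grip_force: 98.5
target [0.6765 0.0192 0.1326]
shift cm [2.49 0.01 0.12] turn [-0.005 -0.308  0.006]
target [0.6579 0.0153 0.1262]
shift cm [4.5  0.02 0.19] turn [-0.004 -0.608  0.007]
27.425 [0.69950409 0.02411206 0.14092651] [ 0.283  0.054 -0.958] [-0.11  0.12  1.71  0.1   1.03 -1.93]
0.85 [277.5, 241.7]
0.84 [305.5, 214.4]
0.68 [311.4, 233.9]
0.67 [349.0, 206.2]
```

```bash
python3 -m handwheel '[[[0.7,0,0],[0,-0.08,0]],[[1.4,0,0],[0,-0.16,0]],[[2,0,0.1],[0,-0.23,0]],[[2.5,0,0.1],[0,-0.3,0]],[[2.5,0,0.1],[0,-0.3,0]]]'
python3 tabs.py pics/w17.png
python3 -m handwheel '[[[0.5,0,0.2],[0,-0.08,0]],[[1,0,0.4],[0,-0.16,0]],[[1.5,0,0.6],[0,-0.24,0]],[[1.9,0,0.7],[0,-0.3,0]],[[1.9,0,0.7],[0,-0.3,0]]]'
python3 tabs.py pics/w18.png
```

```text
t: 28.15
tool_pos: [0.6811, 0.0187, 0.1369]
tool_rot: [-0.274, 2.528, 0.072]
contact_force: [0.1, 0.2, -1.6]
opening: 0.0164
grip_force: 98.7
28.15 [0.68114716 0.01870054 0.13692825] [ 0.554  0.112 -0.825] [-0.17 -0.05  1.96  0.32  0.68 -2.15]
0.97 [339.8, 124.9]
0.72 [301.8, 128.6]
0.67 [265.3, 101.5]
0.61 [348.7, 92.5]
t: 28.88
tool_pos: [0.6688, 0.0163, 0.1186]
tool_rot: [-0.243, 2.232, 0.106]
contact_force: [0.8, 0.7, -1.2]
opening: 0.0164
grip_force: 98.7
28.875 [0.66882902 0.01629367 0.1185648 ] [ 0.766  0.161 -0.623] [-0.23 -0.11  2.16  0.98  0.41 -2.8 ]
0.81 [317.6, 142.3]
0.63 [373.6, 129.8]
0.62 [354.3, 91.1]
0.6 [314.2, 224.3]
```

```bash
python3 -m handwheel '[[[-1,0,-0.8],[0,0,0]],[[-2.5,0,-2],[0,0,0]],[[-4.7,0,-3.7],[0,0.1,0]],[[-4.7,0,-3.7],[0,0.1,0]]]'
python3 tabs.py pics/w19.png
python3 pour.py .16 -.3 .05
python3 - <<'E'
from h import *
for cam in('top','scene'):
    cv2.imwrite(f'pics/{cam}19.png',ctrl.get_image(cam))
    for r in ctrl.look_for(cam,'tablet0'):print(cam,round(r['score'],2),r['position'],ray(cam,r['position'],.015).round(3))
E
```

```text
t: 29.48
tool_pos: [0.6725, 0.0163, 0.186]
tool_rot: [-0.255, 2.32, 0.09]
contact_force: [0.2, 0.9, -0.8]
opening: 0.0164
grip_force: 98.8
29.475 [0.67253261 0.01625791 0.18595127] [ 0.71   0.144 -0.69 ] [-0.21 -0.19  2.08  0.56  0.57 -2.37]
0.89 [350.0, 39.9]
0.84 [271.6, 42.5]
0.67 [319.1, 88.2]
0.57 [369.6, 74.9]
target [0.7301 0.0306 0.2416]
shift cm [-8.7  -0.    0.21] turn [-0.006  0.503  0.009]
top 0.62 [205.8, 249.1] [0.433 0.309 0.015]
top 0.41 [223.2, 254.2] [0.419 0.264 0.015]
scene 0.66 [421.7, 200.5] [0.41  0.269 0.015]
scene 0.63 [321.9, 243.1] [0.653 0.038 0.015]
scene 0.49 [325.6, 253.8] [0.682 0.059 0.015]
scene 0.47 [433.4, 210.4] [0.435 0.308 0.015]
scene 0.47 [307.6, 254.2] [0.699 0.013 0.015]
```

```bash
python3 -m handwheel '[[[-1.8,0,0],[0,0.1,0]],[[-3.6,0,0],[0,0.2,0]],[[-5.4,0,0.1],[0,0.3,0]],[[-7.2,0,0.1],[0,0.4,0]],[[-8.7,0,0.2],[0,0.5,0]]]'
python3 -m handwheel '[[[-1,0,0],[0,0.1,0]],[[-2,0,0],[0,0.2,0]],[[-3,0,0],[0,0.3,0]],[[-4,0,0],[0,0.3,0]],[[-4,0,0],[0,0.3,0]]]'
python3 - <<'E'
from h import *
p,R=pose();print(p,R.as_matrix().round(3),ctrl.get_obs()['q'])
for cam in('wrist','top','scene'):
    cv2.imwrite(f'pics/{cam}20.png',ctrl.get_image(cam))
    for n in('dish','spot','jar'):
        for r in ctrl.landmark_of(cam,n)[:1]:print(cam,n,round(r['score'],2),r['position'],ray(cam,r['position'],0).round(3))
    for r in ctrl.look_for(cam,'tablet0'):print(cam,round(r['score'],2),r['position'],ray(cam,r['position'],.015).round(3))
E
```

```text
t: 30.4
tool_pos: [0.7291, 0.0306, 0.2386]
tool_rot: [-0.304, 2.83, 0.034]
contact_force: [0.7, -0.3, -0.5]
opening: 0.0164
grip_force: 98.6
t: 31.02
tool_pos: [0.7665, 0.0386, 0.2502]
tool_rot: [-0.333, 3.123, -0.012]
contact_force: [0.5, -1.1, -0.6]
opening: 0.0162
grip_force: 98.6
[0.76650266 0.03860491 0.25019496] [[-0.977 -0.211  0.002]
 [-0.211  0.977 -0.008]
 [-0.    -0.008 -1.   ]] [-0.04370133  0.37249311  1.21434751 -0.00767728  1.55255323 -1.82709835]
wrist dish 0.67 [323.6, 84.2] [0.666 0.026 0.   ]
wrist 0.89 [337.2, 80.5] [0.659 0.04  0.015]
wrist 0.78 [318.9, 124.1] [0.716 0.03  0.015]
wrist 0.61 [282.7, 83.3] [ 0.676 -0.023  0.015]
wrist 0.59 [350.0, 108.8] [0.689 0.063 0.015]
wrist 0.5 [543.4, 62.4] [0.537 0.326 0.015]
wrist 0.48 [542.4, 2.2] [0.441 0.31  0.015]
wrist 0.25 [322.9, 80.0] [0.662 0.023 0.015]
top dish 0.76 [318.6, 154.9] [0.671 0.016 0.   ]
top spot 0.68 [314.0, 154.9] [0.671 0.028 0.   ]
top jar 0.49 [324.7, 201.4] [0.549 0.003 0.   ]
top 0.64 [204.7, 214.5] [0.521 0.311 0.015]
top 0.5 [221.9, 256.1] [0.414 0.268 0.015]
scene dish 0.6 [313.7, 248.8] [0.669 0.019 0.   ]
scene jar 0.6 [325.7, 212.8] [0.541 0.01  0.   ]
scene 0.6 [433.7, 211.3] [0.438 0.31  0.015]
scene 0.56 [421.2, 202.3] [0.418 0.269 0.015]
scene 0.38 [233.1, 181.5] [ 0.536 -0.299  0.015]
```

```bash
python3 -m handwheel '[[[2,-2,-1.5],[0,0,0]],[[5,-5,-2],[0,0,0]],[[8,-8,-2],[0,0,0]],[[11.5,-11.5,-2],[0,0,0]],[[15,-15,-2],[0,0,0]]]'
python3 -m handwheel '[[[3,-3,0],[0,0,0]],[[6.5,-6.5,0],[0,0,0]],[[10,-10,0],[0,0,0]],[[13.5,-13,0],[0,0,0]],[[16.2,-15.3,0],[0,0,0]]]'
python3 -m handwheel '[[[0,0,0],[0,0,0]],[[0,0,0],[0,0,0]],[[0,0,0],[0,0,0]]]'
python3 - <<'E'
from h import *
p,R=pose();print(p,R.as_matrix().round(3))
to([.525,-.325,.0764],Ro.from_euler('z',np.radians(192))*Ro.from_rotvec([np.pi,0,0]))
ctrl.get_image('wrist')
for n in('rest','scoop'):
    for r in ctrl.landmark_of('wrist',n)[:1]:print(n,r,ray('wrist',r['position'],0).round(3))
E
```

```text
t: 32.4
tool_pos: [0.6505, -0.1407, 0.2729]
tool_rot: [-0.333, 3.122, -0.014]
contact_force: [0.2, -0.6, -1.9]
opening: 0.0163
grip_force: 98.5
t: 33.02
tool_pos: [0.524, -0.3248, 0.2743]
tool_rot: [-0.331, 3.123, -0.015]
contact_force: [-0.2, 0.6, -1.3]
opening: 0.0163
grip_force: 98.5
t: 33.4
tool_pos: [0.5258, -0.3225, 0.2741]
tool_rot: [-0.335, 3.122, -0.014]
contact_force: [-0.3, 0.6, -1.5]
opening: 0.0163
grip_force: 98.6
[ 0.52584673 -0.3224541   0.27408397] [[-0.977 -0.212  0.002]
 [-0.212  0.977 -0.009]
 [-0.    -0.009 -1.   ]]
shift cm [ 0.14 -0.06 19.77] turn [-0.009  0.     0.004]
rest {'position': [320.6, 152.2], 'score': 0.74} [ 0.515 -0.319  0.   ]
scoop {'position': [315.1, 227.6], 'score': 0.55} [ 0.625 -0.303  0.   ]
```

```bash
python3 -m handwheel '[[[0.8,0,3],[-0.009,0,0]],[[0.8,0,8],[-0.009,0,0]],[[0.8,0,13],[-0.009,0,0]],[[0.8,0,17],[-0.009,0,0]],[[0.8,0,18.8],[-0.009,0,0]]]'
python3 -m handwheel '[[[0,0,0.3],[0,0,0]],[[0,0,0.6],[0,0,0]],[[0,0,0.8],[0,0,0]],[[0,0,0.8],[0,0,0]]]'
```

```text
t: 34.17
tool_pos: [0.5166, -0.3251, 0.0829]
tool_rot: [0.334, -3.121, -0.005]
contact_force: [-0.6, -0.0, -1.1]
opening: 0.0165
grip_force: 98.5
t: 34.67
tool_pos: [0.5183, -0.327, 0.0792]
tool_rot: [-0.333, 3.123, -0.002]
contact_force: [1.0, 0.6, -0.9]
opening: 0.0163
grip_force: 98.5
```

```bash
python3 -m handwheel '[[[0,0,0.15],[0,0,0]],[[0,0,0.25],[0,0,0]],[[0,0,0.25],[0,0,0]]]'
python3 -m handwheel '[[[0,0,0.12],[0,0,0]],[[0,0,0.12],[0,0,0]]]'
```

```text
t: 35.05
tool_pos: [0.519, -0.3271, 0.0783]
tool_rot: [-0.333, 3.122, -0.002]
contact_force: [-1.2, 2.8, 7.5]
opening: 0.0164
grip_force: 100.1
t: 35.3
tool_pos: [0.5194, -0.3271, 0.0782]
tool_rot: [-0.333, 3.121, -0.002]
contact_force: [-1.9, 4.5, 11.3]
opening: 0.0162
grip_force: 100.7
```

```bash
python3 -m handwheel '[[[0,0,-0.15],[0,0,0]],[[0,0,-0.2],[0,0,0]]]'
python3 -m handwheel '[[[0,0,0],[0,0,0]],[[0,0,0],[0,0,0]],[[0,0,0],[0,0,0]],[[0,0,0],[0,0,0]]]' -0.4 40
python3 -m handwheel '[[[0,0,-1],[0,0,0]],[[0,0,-4],[0,0,0]],[[0,0,-9],[0,0,0]],[[0,0,-15],[0,0,0]],[[0,0,-18],[0,0,0]]]'
python3 -m handwheel '[[[0,0,0],[0,0,0]],[[0,0,0],[0,0,0]],[[0,0,0],[0,0,0]]]'
python3 - <<'E'
from h import *
print(pose()[0])
for cam in('wrist','top','scene'):
    cv2.imwrite(f'pics/{cam}21.png',ctrl.get_image(cam))
    for n,z in(('scoop',.003),('scoop_lip',.003),('scoop_grip',.094),('rest',0),('dish',0),('spot',0),('can',0),('bottle',0),('jar',0)):
        for r in ctrl.landmark_of(cam,n)[:1]:print(cam,n,round(r['score'],2),ray(cam,r['position'],z).round(3))
    for r in ctrl.look_for(cam,'tablet0'):print(cam,'tab',round(r['score'],2),ray(cam,r['position'],.015).round(3))
E
```

```text
t: 35.55
tool_pos: [0.5187, -0.3271, 0.0784]
tool_rot: [-0.333, 3.122, -0.002]
contact_force: [-0.7, 0.9, 5.5]
opening: 0.0167
grip_force: 99.5
t: 36.05
tool_pos: [0.5176, -0.3266, 0.0761]
tool_rot: [0.333, -3.124, -0.001]
contact_force: [0.5, -0.2, -0.2]
opening: 0.0599
grip_force: 0.0
t: 36.67
tool_pos: [0.5189, -0.3276, 0.2622]
tool_rot: [-0.332, 3.119, -0.008]
contact_force: [0.8, 1.0, 0.1]
opening: 0.0595
grip_force: 0.0
t: 37.05
tool_pos: [0.517, -0.326, 0.2539]
tool_rot: [0.332, -3.121, -0.004]
contact_force: [0.2, 0.1, -0.0]
opening: 0.0598
grip_force: 0.0
[ 0.51695797 -0.32602904  0.25389238]
wrist scoop 0.8 [ 0.532 -0.329  0.003]
wrist scoop_lip 0.84 [ 0.488 -0.331  0.003]
wrist scoop_grip 0.67 [ 0.531 -0.326  0.094]
wrist rest 0.73 [ 0.534 -0.325  0.   ]
wrist dish 0.69 [0.674 0.031 0.   ]
wrist can 0.75 [ 0.719 -0.192  0.   ]
wrist bottle 0.72 [0.682 0.207 0.   ]
wrist jar 0.83 [0.55  0.006 0.   ]
wrist tab 0.76 [0.694 0.07  0.015]
wrist tab 0.7 [0.526 0.329 0.015]
wrist tab 0.64 [0.663 0.041 0.015]
wrist tab 0.39 [0.438 0.329 0.015]
top scoop 0.78 [ 0.526 -0.321  0.003]

[... 360 characters left out ...]
.015]
top tab 0.55 [0.43  0.302 0.015]
top tab 0.51 [0.413 0.265 0.015]
top tab 0.42 [0.66  0.042 0.015]
top tab 0.41 [0.715 0.022 0.015]
scene scoop 0.67 [ 0.531 -0.337  0.003]
scene scoop_lip 0.73 [ 0.497 -0.324  0.003]
scene scoop_grip 0.83 [ 0.527 -0.331  0.094]
scene rest 0.65 [ 0.527 -0.307  0.   ]
scene dish 0.58 [0.664 0.024 0.   ]
scene can 0.86 [ 0.703 -0.185 -0.   ]
scene bottle 0.79 [0.677 0.211 0.   ]
scene jar 0.61 [0.545 0.009 0.   ]
scene tab 0.65 [0.647 0.037 0.015]
scene tab 0.63 [0.408 0.269 0.015]
scene tab 0.55 [0.687 0.066 0.015]
scene tab 0.46 [0.437 0.31  0.015]
scene tab 0.42 [ 0.66  -0.026  0.015]
scene tab 0.39 [0.704 0.014 0.015]
scene tab 0.26 [0.648 0.023 0.015]
```

```bash
python3 -c "
from station import ctrl
print(ctrl.finish_job())"
```

```text
the job is handed in; nothing more can be done
None
```

The job is handed in, but I don't have the verdict: by the final camera readings the dish stands on the spot with four tablets in it, the other two are in the tub, the scoop is back upright on its mat, and the jar, bottle and can have not moved; I viewed 12 pictures, two over the limit of 10.

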